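Try a spare drive gear on the sprung test stand

TASK

Slide the orange spare gear along its storage rail and out of the open mouth, then bring it over the green test stand, turn it until the slots in its bore mesh with the ribs of the upright shaft, and slide it down the shaft fully home, pushing the sprung black collar down with it. Finish while still holding the gear pressed down: the collar's spring would push it back up, so do not let go. Leave the bearing, the carton and the tin where they stand.

Things in the scene. Friction and masses are not known exactly. Their poses are not given: they have to be found in the camera images.
- gear: Orange plastic spare gear, 0.08-0.17 kg, lying flat, hub up. Disc 78 mm over the teeth, 12 mm thick; on it a round hub, 36 mm in diameter, its top 58 mm above the gear's underside. Origin: centre of the underside; z up along the bore; x and y along the slots of the bore.
- gear_top (a point): Centre of the hub's top, 58 mm above the gear's underside, axes as the gear. The cross-shaped bore runs right through the gear, open at top and bottom: two crossing slots along the gear's x and y, each 9 mm wide and 28 mm long, so it fits the shaft in four positions a quarter turn apart.
- rail: Blue storage rail, fixed, 150 (its x) x 96 (y) x 26 mm high, on the left or right. An 80 mm wide channel runs along x, floor 4 mm thick; two lips (21 to 26 mm above the counter) overhang the gear's disc and leave a 46 mm slot for the hub, so the gear cannot be lifted there. The +x end is closed; the mouth is at -x, towards the robot. Origin: centre of the underside.
- rail_mouth (a point): Middle of the rail's open mouth, on the channel's floor, 75 mm from the rail's origin along its -x. Axes as the rail. The gear is clear of the lips once its axis is 40 mm beyond the mouth along -x.
- stand: Green round test stand, fixed to the counter: dark foot 120 mm in diameter and 12 mm high, green housing 92 mm in diameter up to 50 mm above the counter, an upright steel shaft with four ribs in its centre. Origin: centre of the underside; x and y along the ribs.
- shaft_tip (a point): Centre of the shaft's top end, 98 mm above the counter. The shaft does not turn. Its four ribs form a cross along this point's x and y: 6 mm wide, 25 mm tip to tip (top 4 mm: 4 mm wide, 22 mm tip to tip). In the gear's bore they have 1.5 mm play each side, about 0.12 rad of turn.
- collar (a joint): How far the black spring collar round the shaft's foot is pushed down, in m: 0 up, 0.010 at its hard stop. Collar 48 mm outside, 30 mm inside diameter; its top is 64 mm above the counter when up, 54 mm when fully down; the gear's underside sits on it. The spring pushes up with 5 N when up, 11 N when fully down.
- bearing: Bystander: steel bearing ring lying flat, 44 mm in diameter, 14 mm high. Origin: centre of the underside.
- carton: Bystander: small cardboard carton 70 x 50 x 45 mm. Origin: centre of the underside.
- tin: Bystander: tin with a yellow label, 56 mm in diameter, 75 mm high. Origin: centre of the underside.

How it is judged:
By the outcome, as a careful person would: the job done as asked, in the order asked, and still so for the second after the job is handed in, while the arm keeps its last pose, push and grip.
It also fails if it takes over 48 s, if anything falls off the work surface, if the arm or the gripper's body presses on something with over 40 N, if the wrist force passes 120 N, or if a joint passes its speed limit or range.

ROBOT

A 6-joint arm with a two-finger parallel gripper is mounted at the origin on the work surface. World frame = base frame: x ahead of the robot, y to its left, z up, the work surface at z = 0. Lengths are in m, angles in degrees, forces in N, time in s.
With the tool pointing down it reaches from about 0.35 to 0.775 m from the base axis. Payload 5.5 kg.
Tool frame: the origin (TCP) lies midway between the tips of the shut fingers; the grasp point (between the pads) lies 19 mm behind it; z points along the fingers, y is the line along which they close (so a half turn about z gives the same grasp; the last joint's range is limited). The gripper opens to 85 mm and grips with 20 to 120 N. Pads are 22 mm wide; open, the fingers measure 114 mm over their backs; the gripper's body (76 mm by 85 mm) begins 54 mm behind the grasp point. The pads swing forward as they close: fully open they stand 13 mm farther back than shut.
Start: joints at [-7.998, 17.945, 2.641, 74.691, 0, 82.002], TCP at [0.575, -0, 0.21] pointing down, gripper open.
Joint ranges: [-158.12, 158.12], [-49.38, 96.58], [-58.88, 72.47], [-126.05, 133.96], [-84.25, 85.87], [-180, 180]. Speed limits (degrees/s): [147.25, 147.25, 180, 180, 180, 180].

INTERFACE

Orientations are given as a 3x3 rotation matrix whose columns are the frame's x, y, z axes.
In Python, from plant import manip gives the robot as it stands.
- The arm moves only by the tool inch_along, called after ">>>" in YAML: its name, and indented under it one key for each argument. Schema: {"type":"object","properties":{"plan":{"type":"array","items":{"type":"array","items":{"type":"number"},"minItems":5,"maxItems":5},"minItems":1,"maxItems":10},"grip_n":{"type":"number"},"only":{"type":"string"},"quiet":{"type":"boolean"},"lines":{"type":"string"}},"required":["plan"],"additionalProperties":false}. plan is a list of rows, 1 to 10 of them, each of 5 numbers: dx, dy, dz in shares of the most that a row can go, 1 being 50 mm, then a turn about the tool's z in parts of the range, where 1.0 means pi/2 rad, then the finger opening in m; each row shifts and turns the commanded pose from where the row before left it, along the tool's axes as they then stand; what a row does not reach is not made up. A row lasts 1/10 s, in which the tool goes at most 0.05 m and 8.59 degrees, less where a joint would pass 70% of its speed; a pose out of reach is approached as far as the arm can. The fingers move at their own pace and stop on an object; grip_n is the grip in N (left out, the last holds). Time passes only in rows, so rows that do not move let the fingers close. The tool returns the time, the measured TCP pose, the force, the opening and the grip force at its end. only (a regular expression) keeps the lines of the reply that match it, lines (a string "A,B") keeps lines A to B, and quiet returns only ok. Shift and turn numbers lie between -1 and 1, and a call with a number outside is refused. Input that does not fit is refused with a message, and nothing moves.
- manip.observe(): the state, without advancing time (a new reading comes with each control period).
- manip.read_camera(name): name is "scene" or "side" or "wrist"; returns (picture, depth): 400x640x3 uint8, red, green, blue; 400x640 float32, m along the optical axis (not along the pixel's ray), 0 where there is no reading.
- manip.camera_info(name): a dict with "fx", "fy", "cx", "cy" (pixels), "rvec" (rotation vector, rad) and "tvec" (3), from world to camera coordinates, as OpenCV has them; the wrist camera has in their place "mount" (4x4, takes a point from camera to tool coordinates, whose origin is the TCP and whose axes are the flange's). Camera axes: x right, y down, z forward; pixel columns grow to the right and rows downward; lengths in m; the calibration is good to about 2 mm. A picture is of the moment at which its call begins: read the wrist's pose just before it. camera_info takes no time and is no camera call.
- manip.finish_job(): hands the job in; it is judged then, once.
The state is a dict: "time": time; "q": joint angles; "qd": joint speeds; "joint_torque": joint torques, N m; "tcp_pos": TCP position; "ee_rot": TCP orientation; "wrist_force": force on the tool from outside, world axes, zero at the start; "wrist_torque": the same for the moment, N m; "gripper_width": finger opening in m; "grip_force": force on a finger pad.
Only numpy, scipy, OpenCV 4.12 (cv2) and the standard library are available. Lean on these libraries where they do the work, as an engineer would, in place of code of your own. Each camera call takes 0.05 s, during which the arm holds its last target. There are 200 camera calls.

## Working session

There is one attempt and no reset: what is moved stays moved. The work goes in short steps, Python scripts to look and compute and a tool call to move; the robot and the scene stay as the last step left them, time stands still between calls to the robot, and variables do not carry over. Pictures are saved under pics/ and viewed, at most 10 in all, crops included, and the job is handed in when it is done.

```bash
ls; mkdir -p pics; cat > h.py <<'E'
import numpy as np, cv2
from plant import manip
def cam(n):
    i=manip.camera_info(n); K=np.array([[i['fx'],0,i['cx']],[0,i['fy'],i['cy']],[0,0,1]])
    if 'mount' in i:
        s=manip.observe(); M=np.array(i['mount']); R=np.array(s['ee_rot'])
        Rc=R@M[:3,:3]; c=R@M[:3,3]+np.array(s['tcp_pos'])
    else:
        Rw=cv2.Rodrigues(np.array(i['rvec'],float))[0]; Rc=Rw.T; c=-Rw.T@np.array(i['tvec'],float).ravel()
    return K,Rc,c
def onplane(C,uv,z):
    K,R,c=C; uv=np.atleast_2d(uv).astype(float)
    d=(R@np.linalg.inv(K)@np.c_[uv,np.ones(len(uv))].T).T
    return c+d*((z-c[2])/d[:,2])[:,None]
def cloud(C,dep):
    K,R,c=C; v,u=np.mgrid[:dep.shape[0],:dep.shape[1]]
    p=np.stack([(u-K[0,2])/K[0,0]*dep,(v-K[1,2])/K[1,1]*dep,dep],-1)
    return p@R.T+c
def proj(C,p):
    K,R,c=C; q=(np.atleast_2d(p)-c)@R@K.T; return q[:,:2]/q[:,2:]
def snap(n,f=None):
    C=cam(n); im,d=manip.read_camera(n)
    if f: cv2.imwrite('pics/'+f,im[...,::-1])
    return C,im,d
E
python3 - <<'E'
from h import *
np.set_printoptions(precision=4,suppress=True)
for n in('scene','side','wrist'):
    C,im,d=snap(n,n+'0.png'); np.savez('/tmp/'+n+'0.npz',im=im,d=d,K=C[0],R=C[1],c=C[2]); print(n,C[2],C[1][:,2],(d>0).mean())
    print(C[1])
a=cv2.imread('pics/scene0.png');b=cv2.imread('pics/side0.png');
s=manip.observe();print(s['ee_rot'],s['gripper_width'])
E
```

```text
pics
plant.py
scene [ 1.0659 -0.0462  0.7193] [-0.6231  0.1314 -0.771 ] 0.99605859375
[[ 0.1895  0.7588 -0.6231]
 [ 0.9818 -0.1373  0.1314]
 [ 0.0142 -0.6367 -0.771 ]]
side [ 0.229  -0.4628  0.615 ] [ 0.4239  0.644  -0.6368] 0.9959921875
[[ 0.8381 -0.3434  0.4239]
 [-0.5456 -0.5363  0.644 ]
 [ 0.0062 -0.771  -0.6368]]
wrist [0.5752 0.0828 0.3733] [-0.0014 -0.3222 -0.9467] 0.99597265625
[[ 1.      0.0021 -0.0014]
 [ 0.0015 -0.9467 -0.3222]
 [-0.002   0.3222 -0.9467]]
[[ 0.      1.     -0.0014]
 [ 1.     -0.      0.0002]
 [ 0.0002 -0.0014 -1.    ]] 0.08511036732953496
```

View pics/scene0.png

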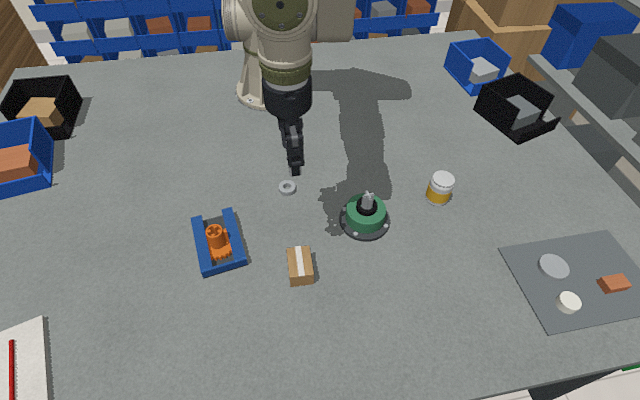

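View pics/wrist0.png

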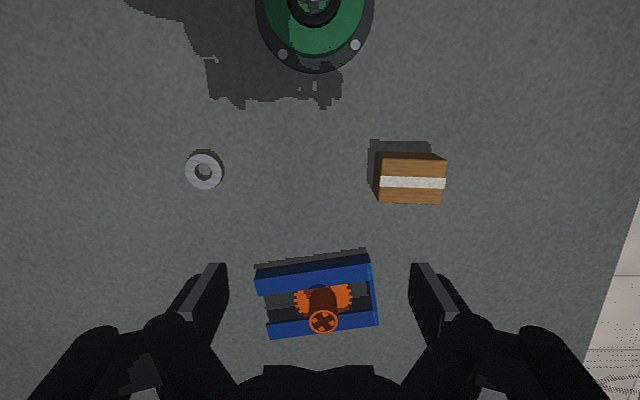

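The scene view shows the rail at about (218,242), the gear hub at (215,235), the stand at (366,215), the carton at (300,265), the bearing at (288,187) and the tin at (440,187). In the wrist view the hub top is at (323,322) with its cross visible, the rail mouth is to the left, and the stand is at (315,20). Next I'll measure these.

```bash
cat > m.py <<'E'
from h import *
np.set_printoptions(precision=4,suppress=True)
def load(n):
    z=np.load('/tmp/'+n+'0.npz'); return (z['K'],z['R'],z['c']),z['im'],z['d']
for n in('scene','side','wrist'):
    C,im,d=load(n); P=cloud(C,d); hsv=cv2.cvtColor(im,cv2.COLOR_RGB2HSV); H,S,V=[hsv[...,k].astype(int) for k in range(3)]
    ws=(P[...,0]>.3)&(P[...,0]<.8)&(abs(P[...,1])<.4)&(P[...,2]<.14)&(P[...,2]>.003)
    print(n)
    org=ws&(H>5)&(H<18)&(S>200)
    blue=ws&(H>100)&(H<120)&(S>130)
    top=blue&(abs(P[...,2]-.026)<.003)
    if top.sum()>20: print('rail top rect',cv2.minAreaRect(P[top][:,:2].astype(np.float32)),P[top][:,2].mean(),top.sum())
    o=org&(P[...,0]<.68)&(P[...,1]<-.05); 
    if o.sum()>20:
        print('orange zmax',np.percentile(P[o][:,2],[5,50,95,99]))
        t=o&(P[...,2]>.055); 
        if t.sum()>5:
            print('hubtop circ',cv2.minEnclosingCircle(P[t][:,:2].astype(np.float32)),t.sum())
    g=ws&(H>65)&(H<90)&(S>90)&(abs(P[...,2]-.05)<.004)
    if g.sum()>20: print('green top circ',cv2.minEnclosingCircle(P[g][:,:2].astype(np.float32)),P[g][:,2].mean(),g.sum())
    s=ws&(P[...,1]>-.02)&(P[...,1]<.12)&(P[...,2]>.085)&(P[...,2]<.105)&(P[...,0]<.72)
    if s.sum()>3: print('shaft',P[s].mean(0),P[s][:,2].max(),s.sum(), cv2.minEnclosingCircle(P[s][:,:2].astype(np.float32)))
E
python3 m.py
python3 - <<'E'
import cv2
a=cv2.imread('pics/side0.png');print(a.shape)
E
```

```text
scene
rail top rect ((0.5757373571395874, -0.1749114692211151), (0.15020321309566498, 0.09517832100391388), 9.337431907653809) 0.025413607061436406 1271
orange zmax [0.0079 0.0251 0.058  0.0615]
hubtop circ ((0.5836191177368164, -0.17471399903297424), 0.017073357477784157) 14
green top circ ((0.5730802416801453, 0.1626325100660324), 0.04577327147126198) 0.04920886068897636 591
side
rail top rect ((0.572485625743866, -0.1758931279182434), (0.15096867084503174, 0.09631990641355515), 9.883095741271973) 0.026079943836835963 2063
orange zmax [0.0148 0.018  0.0626 0.0631]
hubtop circ ((0.5789216160774231, -0.17606863379478455), 0.018115868791937828) 156
green top circ ((0.5671070218086243, 0.16108722984790802), 0.046081263571977615) 0.050333732946553945 510
wrist
rail top rect ((0.5743997097015381, -0.1760414093732834), (0.1494240015745163, 0.09790600836277008), 9.75442123413086) 0.026081741846368335 3566
orange zmax [0.015  0.0165 0.0625 0.0632]
hubtop circ ((0.5803044438362122, -0.17604702711105347), 0.018208475783467293) 300
green top circ ((0.5701315402984619, 0.15801291167736053), 0.04534207656979561) 0.05010959204987524 3375
(400, 640, 3)
```

View pics/side0.png

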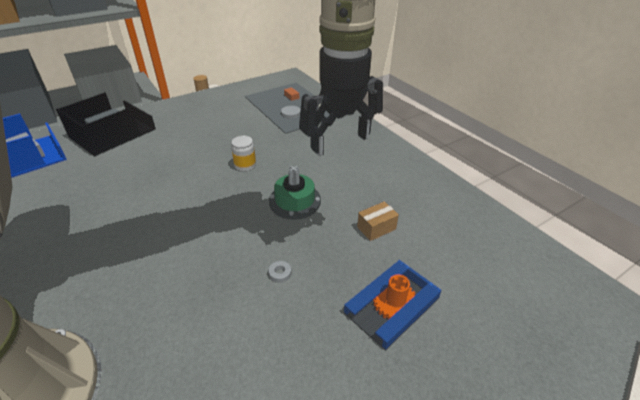

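The side view agrees: rail at (393,303), gear hub at (400,288), stand at (295,185), with the mouth facing the robot. The three cameras agree on:

| Item | x, y (m) | Note |
|---|---|---|
| Rail | (0.574, -0.176) | yaw 9.7°, length 150 mm as given |
| Hub top | (0.580, -0.176) | z 0.062, as expected |
| Stand | about (0.570, 0.160) | – |

I'll take a close look at the stand first.

Careful with the scale: shifts go in shares of 50 mm and turns go in shares of pi/2 rad. That gives: 0.05 m is 1, 0.01 m is 0.2.

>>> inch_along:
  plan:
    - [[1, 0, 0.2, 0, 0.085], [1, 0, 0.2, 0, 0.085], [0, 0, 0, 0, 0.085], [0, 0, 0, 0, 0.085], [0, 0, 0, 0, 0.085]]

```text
refused: plan[0][0]: [1, 0, 0.2, 0, 0.085] is not of type 'number' (schema: type "number"). Nothing was moved.
```

Refused on format, not on reach. It needs a list of rows, each a list of 5 numbers.

>>> inch_along:
  plan:
    - [1, 0, 0.2, 0, 0.085]
    - [1, 0, 0.2, 0, 0.085]
    - [0, 0, 0, 0, 0.085]
    - [0, 0, 0, 0, 0.085]
    - [0, 0, 0, 0, 0.085]

```text
time: 0.65
tcp_pos: [0.5751, 0.0975, 0.19]
ee_rot: [[0.0, 1.0, -0.0], [1.0, -0.0, -0.0], [-0.0, -0.0, -1.0]]
wrist_force: [-0.1, 0.0, 0.1]
gripper_width: 0.0852
grip_force: 0.0
```

```bash
python3 - <<'E'
from h import *
np.set_printoptions(precision=4,suppress=True)
C,im,d=snap('wrist','st.png'); np.savez('/tmp/st0.npz',im=im,d=d,K=C[0],R=C[1],c=C[2])
P=cloud(C,d)
t=(P[...,2]>.09)&(P[...,2]<.106)&(abs(P[...,0]-.57)<.03)&(abs(P[...,1]-.16)<.03)
print(t.sum(),P[t].mean(0),np.percentile(P[t][:,2],[5,50,95]))
u=np.argwhere(t).mean(0)[::-1].astype(int);print(u)
hsv=cv2.cvtColor(im,cv2.COLOR_RGB2HSV)
g=(hsv[...,0]>65)&(hsv[...,0]<90)&(hsv[...,1]>90)&(abs(P[...,2]-.05)<.004)
print('green',cv2.minEnclosingCircle(P[g][:,:2].astype(np.float32)),P[g][:,2].mean())
c=im[max(0,u[1]-60):u[1]+60,max(0,u[0]-60):u[0]+60]
cv2.imwrite('pics/stc.png',cv2.resize(c,(600,600),interpolation=cv2.INTER_NEAREST)[...,::-1])
E
```

```text
441 [0.5708 0.1628 0.0968] [0.0934 0.0976 0.0993]
[312 116]
green ((0.5704677700996399, 0.1624988615512848), 0.045794952660799026) 0.0501504856000161
```

View pics/stc.png

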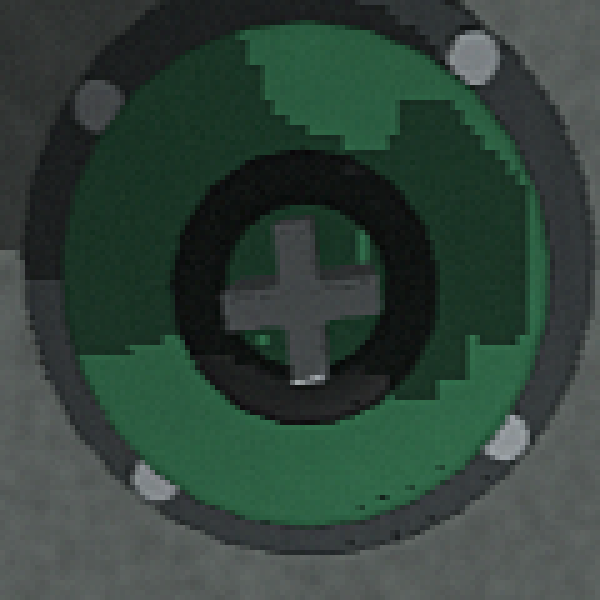

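The stand close-up (crop scale 5) shows the cross at crop pixel (302,300), turned about 6-8° counter-clockwise from the image axes. I'll compute that angle, and look at the gear in the next move.

Scaled: -0.05 m is -1, -0.04 m is -0.8, -4.9 degrees / 90 = -0.0544.

```bash
cat >> h.py <<'E'
def cross4(pts):
    "centre by bounding circle; 4-fold angle of a cross of points (deg, mod 90)"
    (cx,cy),r=cv2.minEnclosingCircle(pts.astype(np.float32))
    for c in ((cx,cy),pts.mean(0)):
        w=(pts[:,0]-c[0])+1j*(pts[:,1]-c[1])
        print('centre',np.round(c,4),'r',round(r,4),'ang',np.degrees(np.angle((w**4).sum()))/4)
E
python3 - <<'E'
from h import *
z=np.load('/tmp/st0.npz');C=(z['K'],z['R'],z['c']);im,d=z['im'],z['d'];P=cloud(C,d)
for lo in(.09,.094,.096):
    t=(P[...,2]>lo)&(P[...,2]<.106)&(abs(P[...,0]-.57)<.03)&(abs(P[...,1]-.16)<.03)
    p=onplane(C,np.argwhere(t)[:,::-1],.098)[:,:2]; print(lo,t.sum()); cross4(p)
# edges: grey cross mask by colour + lines
E
```

```text
0.09 441
centre [0.5708 0.1626] r 0.0126 ang 6.448142552231502
centre [0.5708 0.1629] r 0.0126 ang 6.480560783184784
0.094 379
centre [0.571  0.1627] r 0.0124 ang 5.445454207709815
centre [0.5709 0.163 ] r 0.0124 ang 5.35000305102386
0.096 282
centre [0.5706 0.1624] r 0.0111 ang 6.260797789778221
centre [0.5708 0.1626] r 0.0111 ang 6.311688220237292
```

>>> inch_along:
  plan:
    - [-1, 0, 0, 0, 0.085]
    - [-1, 0, 0, -0.0533, 0.085]
    - [-1, 0, 0, -0.0544, 0.085]
    - [-1, 0, 0, 0, 0.085]
    - [-0.8, 0, 0, 0, 0.085]
    - [0, 0, 0, 0, 0.085]
    - [0, 0, 0, 0, 0.085]
    - [0, 0, 0, 0, 0.085]

```text
time: 1.5
tcp_pos: [0.5939, -0.1405, 0.1901]
ee_rot: [[-0.168, 0.986, -0.0], [0.986, 0.168, 0.0], [0.0, -0.0, -1.0]]
wrist_force: [0.6, -0.1, 0.6]
gripper_width: 0.0848
grip_force: 0.0
```

```bash
cat > g.py <<'E'
from h import *
import sys
np.set_printoptions(precision=4,suppress=True)
def gear(f,ztop,near):
    C,im,d=snap('wrist',f+'.png'); P=cloud(C,d); np.savez('/tmp/'+f+'.npz',im=im,d=d,K=C[0],R=C[1],c=C[2])
    hsv=cv2.cvtColor(im,cv2.COLOR_RGB2HSV).astype(int)
    nr=np.hypot(P[...,0]-near[0],P[...,1]-near[1])<.03
    o=(hsv[...,0]>4)&(hsv[...,0]<19)&(hsv[...,1]>180)&nr&(abs(P[...,2]-ztop)<.004)
    print('n',o.sum(),'z',np.median(P[o][:,2]))
    q=onplane(C,np.argwhere(o)[:,::-1],ztop)[:,:2].astype(np.float32); (cx,cy),r=cv2.minEnclosingCircle(q)
    print('hub',cx,cy,r)
    # bore: not-top pixels inside hull of the top
    hull=np.zeros(o.shape,np.uint8); cv2.fillConvexPoly(hull,cv2.convexHull(np.argwhere(o)[:,::-1].astype(np.int32)),1)
    hull=cv2.erode(hull,np.ones((3,3)))
    b=(hull>0)&~o; p=onplane(C,np.argwhere(b)[:,::-1],ztop)[:,:2]
    p=p[np.hypot(p[:,0]-cx,p[:,1]-cy)<.0155]; print('bore n',len(p)); cross4(p)
    u=proj(C,[cx,cy,ztop])[0].astype(int); print(u)
    c=im[max(0,u[1]-50):u[1]+50,max(0,u[0]-50):u[0]+50]
    cv2.imwrite('pics/'+f+'c.png',cv2.resize(c,(500,500),interpolation=cv2.INTER_NEAREST)[...,::-1])
gear(sys.argv[1],float(sys.argv[2]),(float(sys.argv[3]),float(sys.argv[4])))
E
python3 g.py gr 0.062 0.580 -0.176
python3 - <<'E'
from h import *
s=manip.observe();R=np.array(s['ee_rot']);print(R.T@(np.array([.580,-.176,.031])-s['tcp_pos']))
E
```

```text
n 526 z 0.06164686075665057
hub 0.5806099772453308 -0.17558987438678741 0.018032262101769447
bore n 395
centre [ 0.5807 -0.1759] r 0.0139 ang 33.41792163470348
centre [ 0.5807 -0.1757] r 0.0139 ang 33.38958699345274
[298 215]
[-0.03325276 -0.01993996  0.15920496]
```

View pics/grc.png

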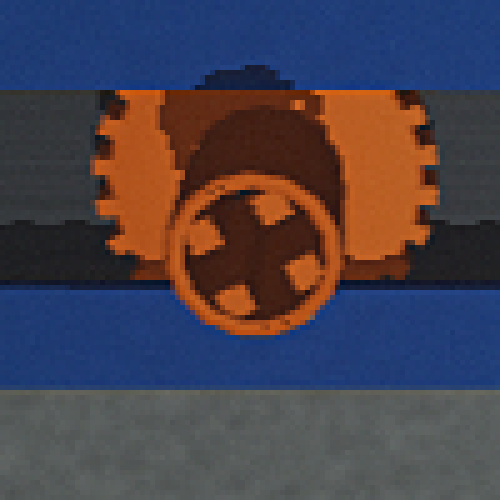

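The gear close-up shows the cross at crop centre (260,255), turned about 23° in the image, which is 33.4° in world. The hub radius measures 18.0 mm, as specified. Now I'll descend and grip.

>>> inch_along:
  plan:
    - [-0.66, -0.384, 0.4, 0, 0.085]
    - [0, 0, 0.8, 0, 0.085]
    - [0, 0, 0.8, 0, 0.085]
    - [0, 0, 0.7, 0, 0.085]
    - [0, 0, 0.5, 0, 0.085]
    - [0, 0, 0, 0, 0.085]
    - [0, 0, 0, 0, 0.085]

```text
time: 2.25
tcp_pos: [0.5811, -0.1751, 0.0305]
ee_rot: [[-0.17, 0.985, -0.0], [0.985, 0.17, 0.0], [0.0, -0.0, -1.0]]
wrist_force: [0.2, -0.2, 1.1]
gripper_width: 0.0851
grip_force: 0.0
```

```bash
python3 - <<'E'
from h import *
s=manip.observe();R=np.array(s['ee_rot']);print(R.T@(np.array([.5807,-.1757,.030])-s['tcp_pos']))
E
```

```text
[-0.00047832 -0.00046979  0.00054225]
```

Scaled: -0.0005 m is -0.01.

>>> inch_along:
  plan:
    - [-0.01, -0.01, 0, 0, 0.06]
    - [0, 0, 0, 0, 0.04]
    - [0, 0, 0, 0, 0.03]
    - [0, 0, 0, 0, 0.03]
    - [0, 0, 0, 0, 0.03]
    - [0, 0, 0, 0, 0.03]
    - [0, 0, 0, 0, 0.03]
    - [0, 0, 0, 0, 0.03]
  grip_n: 50

```text
time: 3.05
tcp_pos: [0.5814, -0.1772, 0.0318]
ee_rot: [[-0.168, 0.986, 0.002], [0.986, 0.168, -0.001], [-0.001, 0.002, -1.0]]
wrist_force: [-1.8, 0.2, 7.4]
gripper_width: 0.0337
grip_force: 49.0
```

Scaled: -0.0015 m is -0.03, -0.001 m is -0.02.

>>> inch_along:
  plan:
    - [0, 0, -0.03, 0, 0.03]
    - [0, 0, -0.02, 0, 0.03]
    - [0, 0, 0, 0, 0.03]

```text
time: 3.35
tcp_pos: [0.5805, -0.1769, 0.0325]
ee_rot: [[-0.168, 0.986, -0.0], [0.986, 0.168, 0.0], [0.0, -0.0, -1.0]]
wrist_force: [-0.2, -0.3, -1.2]
gripper_width: 0.0333
grip_force: 49.8
```

```bash
python3 -c "
from h import *
print(np.round(manip.observe()['wrist_force'],2),np.round(manip.observe()['wrist_torque'],2))"; python3 g.py g2 0.064 0.581 -0.176
```

```text
[-0.2  -0.27 -1.18] [0.04 0.01 0.01]
n 2261 z 0.062188938140164046
hub 0.582177996635437 -0.17577682435512543 0.02041989006102085
bore n 1454
centre [ 0.5822 -0.1757] r 0.0156 ang 35.643104554973604
centre [ 0.5807 -0.1736] r 0.0156 ang 35.232842655222086
[320 272]
```

View pics/g2.png

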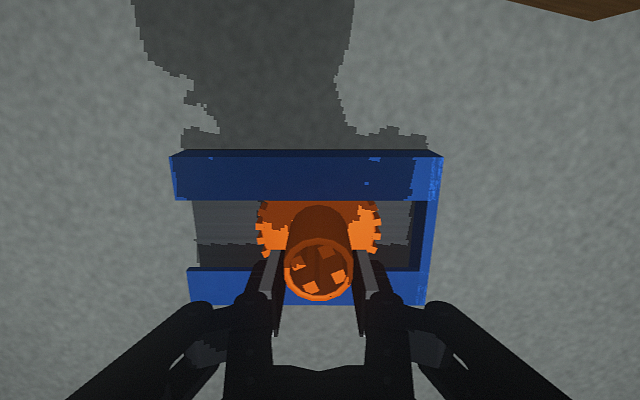

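The gear is gripped by its hub at (320,270), clear of the floor and with near-zero wrist force. Now I'll slide it along the rail to the mouth.

Scaled: -0.015 m is -0.3.

>>> inch_along:
  plan:
    - [0, -0.3, 0, 0, 0.03]
    - [0, -0.3, 0, 0, 0.03]
    - [0, -0.3, 0, 0, 0.03]
    - [0, -0.3, 0, 0, 0.03]
  grip_n: 60

```text
time: 3.8
tcp_pos: [0.5207, -0.1869, 0.0321]
ee_rot: [[-0.169, 0.986, -0.0], [0.986, 0.169, 0.0], [0.0, -0.0, -1.0]]
wrist_force: [0.1, 0.3, -1.2]
gripper_width: 0.0329
grip_force: 59.7
```

>>> inch_along:
  plan:
    - [0, -0.3, 0, 0, 0.03]
    - [0, -0.3, 0, 0, 0.03]
    - [0, -0.3, 0, 0, 0.03]
    - [0, -0.3, 0, 0, 0.03]
    - [0, -0.28, 0, 0, 0.03]
    - [0, 0, 0, 0, 0.03]
    - [0, 0, 0, 0, 0.03]

```text
time: 4.5
tcp_pos: [0.4488, -0.1997, 0.0326]
ee_rot: [[-0.168, 0.986, 0.001], [0.986, 0.168, -0.0], [-0.0, 0.001, -1.0]]
wrist_force: [-0.3, 1.1, -0.5]
gripper_width: 0.0329
grip_force: 59.7
```

Scaled: -0.04 m is -0.8, -0.03 m is -0.6.

>>> inch_along:
  plan:
    - [0, 0, -0.6, 0, 0.03]
    - [0, 0, -0.8, 0, 0.03]
    - [0, 0, -0.8, 0, 0.03]
    - [0, 0, -0.4, 0, 0.03]

```text
time: 4.9
tcp_pos: [0.4509, -0.2004, 0.1662]
ee_rot: [[-0.169, 0.986, 0.005], [0.986, 0.169, -0.003], [-0.004, 0.004, -1.0]]
wrist_force: [1.0, -0.8, -1.3]
gripper_width: 0.0328
grip_force: 60.1
```

>>> inch_along:
  plan:
    - [0.68, 0.36, 0, 0, 0.03]
    - [0.68, 0.36, 0, 0, 0.03]
    - [0.68, 0.36, 0, 0, 0.03]
    - [0.68, 0.36, 0, 0, 0.03]
    - [0.68, 0.36, 0, 0, 0.03]
    - [0.68, 0.36, 0, 0, 0.03]
    - [0.68, 0.36, 0, 0, 0.03]
    - [0.68, 0.36, 0, 0, 0.03]
    - [0.68, 0.36, 0, 0, 0.03]
    - [0.6, 0.36, 0, 0, 0.03]

```text
time: 5.9
tcp_pos: [0.5702, 0.1647, 0.1625]
ee_rot: [[-0.17, 0.985, 0.001], [0.985, 0.17, 0.0], [0.0, 0.001, -1.0]]
wrist_force: [0.3, -0.5, -0.7]
gripper_width: 0.0329
grip_force: 60.1
```

>>> inch_along:
  plan:
    - [0, 0, 0, 0.0756, 0.03]
    - [0, 0, 0, 0.0756, 0.03]
    - [0, 0, 0, 0.0756, 0.03]
    - [0, 0, 0, 0.0744, 0.03]
    - [0, 0, 0, 0, 0.03]
    - [0, 0, 0, 0, 0.03]
    - [0, 0, 0, 0, 0.03]

```text
time: 6.6
tcp_pos: [0.5695, 0.1623, 0.1624]
ee_rot: [[0.297, 0.955, 0.0], [0.955, -0.297, 0.0], [0.0, 0.0, -1.0]]
wrist_force: [0.5, -0.8, -1.9]
gripper_width: 0.0329
grip_force: 60.2
```

```bash
python3 g.py g3 0.190 0.571 0.1626;  python3 - <<'E'
from h import *
for n in('side','scene'):
    C,im,d=snap(n,n+'3.png'); np.savez('/tmp/'+n+'3.npz',im=im,d=d,K=C[0],R=C[1],c=C[2])
z=np.load('/tmp/g3.npz');P=cloud((z['K'],z['R'],z['c']),z['d'])
hsv=cv2.cvtColor(z['im'],cv2.COLOR_RGB2HSV).astype(int)
o=(hsv[...,0]>4)&(hsv[...,0]<19)&(hsv[...,1]>180)&(P[...,2]>.1)&(P[...,1]>.1)
print(np.percentile(P[o][:,2],[1,10,30,50,70,90,97]))
E
```

```text
n 2776 z 0.1918143261603406
hub 0.57406085729599 0.162399560213089 0.021760426461696625
bore n 1182
centre [0.5741 0.1624] r 0.0156 ang 4.564478353958619
centre [0.5725 0.164 ] r 0.0156 ang -1.8299738939448411
[325 267]
[0.13798393 0.14585714 0.14668192 0.14763712 0.18069017 0.19214157
 0.1929588 ]
```

View pics/g3.png

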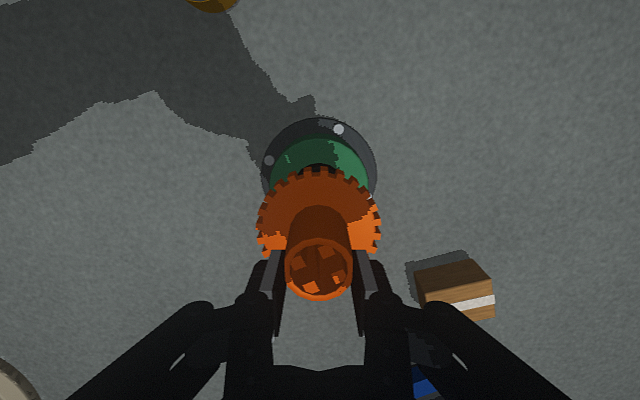

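The held gear is over the stand with its hub top at (319,270), and both shaft and housing lie behind it. I'll refine the hub centre and cross angle with tighter masks.

```bash
cat > r.py <<'E'
from h import *
from scipy.optimize import least_squares
import sys
np.set_printoptions(precision=4,suppress=True)
def fit(f,zt,near):
    z=np.load('/tmp/'+f+'.npz');C=(z['K'],z['R'],z['c']);im,d=z['im'],z['d'];P=cloud(C,d)
    hsv=cv2.cvtColor(im,cv2.COLOR_RGB2HSV).astype(int)
    n=np.hypot(P[...,0]-near[0],P[...,1]-near[1])<.035
    org=(hsv[...,0]>4)&(hsv[...,0]<19)&(hsv[...,1]>150)&n
    o=org&(abs(P[...,2]-zt)<.0015)
    print(f,o.sum(),np.median(P[o][:,2]))
    q=onplane(C,cv2.convexHull(np.argwhere(o)[:,::-1].astype(np.int32))[:,0],zt)[:,:2]
    s=least_squares(lambda c:np.hypot(*(q-c).T)-.018,near,loss='soft_l1',f_scale=.0005); print('centre',s.x,'res',s.fun*1e3)
    uv=np.argwhere(np.ones(d.shape))[:,::-1]; p=onplane(C,uv,zt)[:,:2]-s.x; rr=np.hypot(*p.T); dz=P.reshape(-1,3)[:,2]-zt
    for lo in(.002,.004,.008):
        k=(rr<.0135)&(rr>.006)&(dz<-lo); w=p[k,0]+1j*p[k,1]; print('bore',k.sum(),(rr<.0135).sum(),'ang',np.degrees(np.angle((w**4).sum()))/4)
    # warp top plane patch, world-aligned, 10 px/mm, +x right +y up
    g=(np.mgrid[-25:25.01:.1,-25:25.01:.1]/1e3); X=s.x[0]+g[1];Y=s.x[1]-g[0]
    m=proj(C,np.c_[X.ravel(),Y.ravel(),np.full(X.size,zt)]).astype(np.float32).reshape(*X.shape,2)
    cv2.imwrite('pics/'+f+'w.png',cv2.remap(im,m[...,0],m[...,1],1)[...,::-1])
fit(sys.argv[1],float(sys.argv[2]),(float(sys.argv[3]),float(sys.argv[4])))
E
python3 r.py gr .062 .5807 -.1757; python3 r.py g2 .0625 .581 -.176; python3 r.py g3 .1922 .571 .1626
```

```text
gr 474 0.061751267421386064
centre [ 0.5809 -0.1757] res [-0.4417 -0.7824 -0.6409 -0.6022 -0.5148 -0.2058 -0.0386 -0.3324 -0.4381
 -0.2095 -0.3823 -0.645  -0.2038 -0.4171 -0.6333 -0.5999 -0.3636 -0.2318
 -0.529 ]
bore 285 540 ang 35.45310354329853
bore 245 540 ang 33.4837060019634
bore 192 540 ang 33.2960969690036
g2 2017 0.06229976492839226
centre [ 0.5812 -0.175 ] res [ 6.5435  1.7507 -0.2853 -0.25   -0.0244  0.1186  0.052   0.1069 -0.0511
  0.0903  0.3009  0.2286 -0.0437 -0.0352  0.052  -0.0562  0.2096  0.2006
 -0.1733 -0.3034]
bore 1043 2133 ang 34.58297315215036
bore 858 2133 ang 34.26807060873332
bore 599 2133 ang 34.79485884516715
g3 2042 0.19217673923025694
centre [0.5711 0.1636] res [ 1.0457  1.4735 -0.237  -0.2659 -0.2101  0.0135  0.1455 -0.0477  0.0619
  0.125  -0.0714  0.1034  0.0683 -0.8893  0.3137 -0.0175  0.2583  0.0894
 -0.1281  0.2695 -0.1759 -0.1909 -0.211  -0.2575]
bore 1036 2123 ang 7.670393842258626
bore 840 2123 ang 7.063509591956357
bore 582 2123 ang 7.8306865728084585
```

View pics/g3w.png

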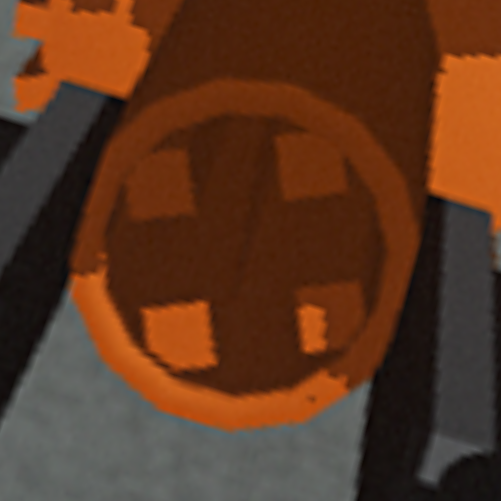

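The rectified top view shows the hub ring centred at about (245,254) and the cross at about 7.3°. That is within 1 mm and about 1° of the shaft, so I'll trim it and descend to just below the tip.

Scaled: 0.015 m is 0.3, -0.0008 m is -0.016, 1.1 degrees / 90 = 0.0122.

>>> inch_along:
  plan:
    - [-0.016, 0, 0, 0.0122, 0.03]
    - [0, 0, 0.3, 0, 0.03]
    - [0, 0, 0.3, 0, 0.03]
    - [0, 0, 0, 0, 0.03]
    - [0, 0, 0, 0, 0.03]
  grip_n: 80

```text
time: 7.25
tcp_pos: [0.5689, 0.1612, 0.1326]
ee_rot: [[0.318, 0.948, -0.001], [0.948, -0.318, -0.0], [-0.0, -0.0, -1.0]]
wrist_force: [0.1, -0.9, -0.9]
gripper_width: 0.032
grip_force: 79.6
```

>>> inch_along:
  plan:
    - [0, 0, 0.08, 0, 0.03]
    - [0, 0, 0.04, 0, 0.03]
    - [0, 0, 0.04, 0, 0.03]
    - [0, 0, 0.02, 0, 0.03]
    - [0, 0, 0, 0, 0.03]

```text
time: 7.75
tcp_pos: [0.569, 0.1613, 0.1234]
ee_rot: [[0.317, 0.948, -0.0], [0.948, -0.317, -0.0], [-0.0, -0.0, -1.0]]
wrist_force: [0.6, 0.5, -1.6]
gripper_width: 0.032
grip_force: 79.6
```

The gear's underside is about 3 mm below the shaft tip with no contact force, so the ribs have entered the bore.

Scaled: 0.002 m is 0.04.

>>> inch_along:
  plan:
    - [0, 0, 0.04, 0, 0.03]
    - [0, 0, 0.04, 0, 0.03]
    - [0, 0, 0.04, 0, 0.03]
    - [0, 0, 0, 0, 0.03]

```text
time: 8.15
tcp_pos: [0.5688, 0.1613, 0.1171]
ee_rot: [[0.317, 0.948, -0.001], [0.948, -0.317, -0.0], [-0.0, -0.001, -1.0]]
wrist_force: [-0.0, 0.9, -1.0]
gripper_width: 0.0314
grip_force: 79.6
```

>>> inch_along:
  plan:
    - [0, 0, 0.08, 0, 0.03]
    - [0, 0, 0.08, 0, 0.03]
    - [0, 0, 0.08, 0, 0.03]
    - [0, 0, 0.08, 0, 0.03]
    - [0, 0, 0, 0, 0.03]

```text
time: 8.65
tcp_pos: [0.5685, 0.1613, 0.1006]
ee_rot: [[0.317, 0.948, -0.001], [0.948, -0.317, -0.0], [-0.001, -0.001, -1.0]]
wrist_force: [-1.2, 0.5, -1.7]
gripper_width: 0.0319
grip_force: 79.6
```

Scaled: 0.004 m is 0.08, 0.003 m is 0.06.

>>> inch_along:
  plan:
    - [0, 0, 0.08, 0, 0.03]
    - [0, 0, 0.08, 0, 0.03]
    - [0, 0, 0.06, 0, 0.03]
    - [0, 0, 0.04, 0, 0.03]
    - [0, 0, 0, 0, 0.03]
  grip_n: 100

```text
time: 9.15
tcp_pos: [0.5693, 0.1615, 0.089]
ee_rot: [[0.317, 0.948, 0.001], [0.948, -0.317, 0.0], [0.0, 0.001, -1.0]]
wrist_force: [-2.3, 0.6, 3.0]
gripper_width: 0.0318
grip_force: 84.4
```

>>> inch_along:
  plan:
    - [0, 0, 0.04, 0, 0.03]
    - [0, 0, 0.02, 0, 0.03]
    - [0, 0, 0.02, 0, 0.03]
    - [0, 0, 0, 0, 0.03]

```text
time: 9.55
tcp_pos: [0.5693, 0.1614, 0.0855]
ee_rot: [[0.317, 0.948, 0.001], [0.948, -0.317, 0.0], [0.001, 0.001, -1.0]]
wrist_force: [-3.1, -0.3, 7.5]
gripper_width: 0.0316
grip_force: 84.6
```

Scaled: 0.001 m is 0.02.

>>> inch_along:
  plan:
    - [0, 0, 0.02, 0, 0.03]
    - [0, 0, 0.02, 0, 0.03]
    - [0, 0, 0.02, 0, 0.03]
    - [0, 0, 0, 0, 0.03]

```text
time: 9.95
tcp_pos: [0.5694, 0.1615, 0.0828]
ee_rot: [[0.317, 0.948, 0.001], [0.948, -0.317, 0.0], [0.001, 0.001, -1.0]]
wrist_force: [-2.8, -0.5, 9.3]
gripper_width: 0.0317
grip_force: 84.8
```

>>> inch_along:
  plan:
    - [0, 0, 0.02, 0, 0.03]
    - [0, 0, 0.02, 0, 0.03]
    - [0, 0, 0, 0, 0.03]
    - [0, 0, 0, 0, 0.03]

```text
time: 10.35
tcp_pos: [0.5696, 0.1616, 0.082]
ee_rot: [[0.317, 0.948, 0.002], [0.948, -0.317, 0.001], [0.001, 0.002, -1.0]]
wrist_force: [-4.5, -0.3, 14.3]
gripper_width: 0.0317
grip_force: 85.5
```

>>> inch_along:
  plan:
    - [0, 0, 0.02, 0, 0.03]
    - [0, 0, 0, 0, 0.03]
    - [0, 0, 0, 0, 0.03]
    - [0, 0, 0, 0, 0.03]
    - [0, 0, 0, 0, 0.03]

```text
time: 10.85
tcp_pos: [0.5697, 0.1616, 0.082]
ee_rot: [[0.317, 0.948, 0.003], [0.948, -0.317, 0.001], [0.002, 0.003, -1.0]]
wrist_force: [-6.5, -0.8, 19.8]
gripper_width: 0.0319
grip_force: 86.2
```

```bash
python3 g.py g5 0.112 0.5707 0.1626; python3 r.py g5 .112 .5707 .1626
python3 - <<'E'
from h import *
z=np.load('/tmp/g5.npz');P=cloud((z['K'],z['R'],z['c']),z['d'])
hsv=cv2.cvtColor(z['im'],cv2.COLOR_RGB2HSV).astype(int)
o=(hsv[...,0]>4)&(hsv[...,0]<19)&(hsv[...,1]>180)&(P[...,2]>.05)&(P[...,1]>.1)&(P[...,1]<.22)
r=np.hypot(P[...,0]-.5707,P[...,1]-.1626); k=o&(r>.022)&(r<.037)
print('disc top (want .066)',np.median(P[k][:,2]),k.sum())
for n in('side','scene'):
    C,im,d=snap(n);P=cloud(C,d);hsv=cv2.cvtColor(im,cv2.COLOR_RGB2HSV).astype(int)
    o=(hsv[...,0]>4)&(hsv[...,0]<19)&(hsv[...,1]>180)&(abs(P[...,1]-.16)<.06)&(abs(P[...,0]-.57)<.06)
    r=np.hypot(P[...,0]-.5707,P[...,1]-.1626); k=o&(r>.022)&(r<.037); print(n,'disc',np.median(P[k][:,2]),k.sum())
    if n=='side': cv2.imwrite('pics/end.png',cv2.resize(im[120:290,220:440],None,fx=3,fy=3)[...,::-1])
E
```

```text
n 2363 z 0.11152892862282246
hub 0.5740877985954285 0.1625164896249771 0.021242856979370117
bore n 1402
centre [0.5741 0.1625] r 0.0155 ang 4.734246582878319
centre [0.5728 0.164 ] r 0.0155 ang -0.40656822928780834
[325 268]
g5 1922 0.11173791609611113
centre [0.5709 0.1631] res [ 8.6593 -0.3746 -0.1196 -0.1709  0.0959  0.0668  0.0338 -0.2029  0.2696
  8.1377 -0.0533 -0.1333 -0.1364 -0.2594 -0.0895  6.2168]
bore 1067 2139 ang 5.939230631632162
bore 881 2139 ang 5.5877814374486725
bore 620 2139 ang 6.014604219844665
disc top (want .066) 0.06601796168674984 4511
side disc 0.0664522339189908 279
scene disc 0.06503017678938533 350
```

View pics/end.png

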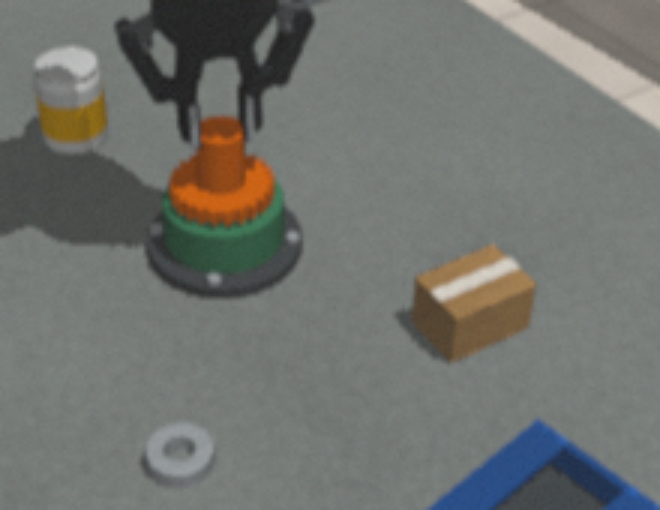

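The final view shows the gear at (222,180) seated on the stand, still gripped. Its disc top is at 0.066 m as required, TCP z no longer falls as the push rises, and the bearing, carton and tin are undisturbed.

```bash
python3 -c "
from plant import manip
print(manip.finish_job())"
```

```text
the job is handed in; nothing more can be done
None
```

The gear is fully home on the shaft with the collar pressed to its stop (disc top measured at 66 mm). It is still gripped and pressed down with about 20 N, and the job was handed in just after 10.85 s.

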